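# Close up the parts case and take off its cover

## Robot

A 6-joint arm with a two-finger parallel gripper is mounted at the origin on a cart in front of the work surface, level with it; the furniture and walls round the work are solid. World frame = base frame: x ahead of the robot, y to its left, z up, the work surface at z = 0. Lengths are in mm, angles in rad, forces in N, time in s.
With the tool pointing down it reaches from about 350 to 875 mm from the base axis. Payload 15.5 kg.
Tool frame: the origin (TCP) lies on the front face of the gripper's body, between the roots of the fingers; the fingertips stand 73 mm ahead of it and the grasp point (between the pads) lies 54 mm ahead of it; z points along the fingers, y is the direction in which the jaws open and shut (so a half turn about z gives the same grasp; the last joint's range is limited). The gripper opens to 85 mm and grips with 20 to 120 N. Pads are 22 mm wide; open, the fingers measure 114 mm over their backs; the gripper's body (76 mm by 85 mm) begins 54 mm behind the grasp point. The pads swing forward as they close: fully open they stand 13 mm farther back than shut.
Start: joints at [1.101, 0.494, 1.345, -0, 1.302, -0.096], TCP at [228.218, 581.845, 303.877] pointing down, gripper open.
Joint ranges: [-2.91, 2.91], [-0.82, 2.16], [0.22, 2.67], [-1.22, 4.37], [0.12, 2.79], [-3.08, 3.08]. Speed limits (rad/s): [1.89, 1.89, 2.57, 3.01, 3.01, 3.01].

## Interface

Orientations are given as a rotation vector (axis times angle).
In Python, from plant import arm, cams, ticket gives the robot as it stands. The module is installed in compiled form; this text tells all that it offers.
- The arm moves only by the tool move_arm, never from a script. Its argument "rows" is a list of rows, each an object with "slide": the shift along the tool's x, y, z normalised to -1 to 1, where 1 is 20 cm, a list of three; "twist": the turn about the tool's z normalised to -1 to 1, where 1 is 1.5 rad; "grip": the opening, from 0 (shut) to 1 (fully open). A call has 1 to 10 rows; each row shifts and turns the commanded pose from where the row before left it, along the tool's axes as they then stand; what a row does not reach is not made up. A row lasts 1/12 s, in which the tool goes at most 41.7 mm and 7.16 degrees, less where a joint would pass 70% of its speed; a pose out of reach is approached as far as the arm can. A call with a number of a shift or a turn outside -1 to 1 is refused whole. A call with a gripper value outside its range is refused whole. The fingers move at their own pace and stop on an object; the grip force is fixed at half the most. Time passes only in rows, so rows that do not move let the fingers close. It gives the time, the measured TCP pose, the force and the opening at its end, in the units of the state.
- arm.read_state(): the state, without advancing time (a new reading comes with each control period).
- cams.grab_frame(name): name is "scene" or "top"; returns the picture (384x512x3 uint8, blue, green, red); there is no depth.
- cams.get_calibration(name): a dict with "fx", "fy", "cx", "cy" (pixels), "distortion" ([k1, k2, p1, p2, k3] as OpenCV has them; the pictures are not rectified), "rvec" (rotation vector, rad) and "tvec" (3), from world to camera coordinates, as OpenCV has them. Camera axes: x right, y down, z forward; pixel columns grow to the right and rows downward; lengths in mm; the calibration is good to about 2 mm. A picture is of the moment at which its call begins. get_calibration takes no time and is no camera call.
- ticket.sign_off(): hands the job in, once; it reports no verdict.
The state is a dict: "t": time; "q": joint angles; "dq": joint speeds; "effort": joint torques, N m; "tcp_pos": TCP position; "tcp_rot": TCP orientation; "ft_force": force on the tool from outside, world axes, zero at the start; "wrist_torque": the same for the moment, N m; "grip_width": opening from 0.0 (shut) to 1.0 (fully open).
Only numpy, scipy, OpenCV 4.12 (cv2) and the standard library are available. Lean on these libraries where they do the work, as an engineer would, in place of code of your own. Each camera call takes 0.05 s, during which the arm holds its last target. There are 200 camera calls.

## Task

Put the parts away in their dust case: first slide the loaded tray fully home into the slot in the front of the grey case, keeping its tape roll and bolt in it; then take the nested pair of lids together by the inner lid's red knob and lower them, without dropping them, onto the case until both lids are seated. Then grip the blue outer lid by its square metal collar and lift it alone, leaving the yellow inner lid seated and undisturbed. Finish while holding the blue lid in the gripper, roughly level and well clear above the red knob, with nothing else carrying it and the other things on the bench left alone.

Things in the scene. Friction and masses are not known exactly. Their poses are not given: they have to be found in the camera images.
- case: grey steel dust case, fixed to the bench, in a new place and yaw each run; 136 mm deep (x) x 114 mm wide (y) x 54 mm high, no floor (the tray runs on the bench). Origin: on the bench under its centre, z up. Its front, with the tray slot, is its -x side and looks roughly to world +y. Inside it is 116 x 94 mm; the rear wall's inner face, at x = +58 mm, stops the tray.
- slot_mouth (a point): middle of the slot's mouth at bench level, 82 mm from the case's origin along its -x; axes as the case. The slot is 94 mm wide and 34 mm high; two flared guides, 30 mm high and about 107 mm apart here, lead into it over 14 mm.
- case_seat (a point): centre of the inner lid's seat: a ledge 44 mm above the bench, on the case's axis; axes as the case. The case's open top is 126 x 104 mm at the rim (54 mm above the bench) and slopes in to 116 x 94 mm. The yellow lid rests on the ledge, the blue lid on the rim.
- tray: aluminium tray 124 mm (x) x 88 mm (y) x 28 mm high, 3 mm walls, 0.2 to 0.4 kg, standing on the bench before the slot with a tape roll and a bolt in it. Origin: centre of its underside, z up. Its +x end enters the slot first; its -x end has the handle. Home: its +x end touches the case's rear wall, its origin is at x = -4 mm, y = 0 in the case's frame, axes agree.
- tray_grip (a point): grip point on the tray's black handle, an upright bar 30 mm long (x) x 14 mm thick (y), 2 to 47 mm above the bench, 35 mm before the tray's -x end. The point is in the bar's middle, 97 mm from the tray's origin along -x, 30 mm above the bench; axes as the tray. Grip across the 14 mm and slide the tray on the bench.
- tape_roll: roll of black electrical tape, 59 mm across, 19 mm high, lying loose in the tray (the load). Origin: centre of its underside
- hex_bolt: zinc hex bolt 72 mm long, lying loose in the tray beside the tape roll. Origin: underside of its middle
- inner_lid: yellow inner lid, plate 111 mm (x) x 89 mm (y) x 6 mm, 0.25 kg, lying on the bench under the blue lid, which rests on its four rubber dots. Same after a half turn. Its red upright knob, 26 mm (x) x 12 mm (y), reaches 73 mm above its underside, through the blue lid's collar. Origin: centre of its underside, z up. Seated: origin at point case_seat, x along the case's x.
- knob (a point): grip point on the red knob: on the inner lid's axis, 62 mm above its underside (11 mm below the knob's top, 23 mm above the collar's top while nested); axes as the inner lid. Grip across the 12 mm (y). Lifting the knob raises both lids, as the blue one rests on the yellow one.
- outer_lid: blue outer lid (cover), plate 152 mm (x) x 130 mm (y) x 3 mm with a rim turned down 5 mm, 0.24 to 0.39 kg, loose on the inner lid, axes along the inner lid's. Origin: centre of the plate's underside, z up: 8 mm above the inner lid's underside when nested; 54 mm above the bench when seated on the case.
- collar (a point): grip point on the blue lid's square metal collar, 48 mm (x) x 40 mm (y), from 3 to 31 mm above the plate's underside; the red knob stands through it with 2.5 mm play. The point is on the lid's axis, 17 mm above the plate's underside; axes as the lid. Grip across the 40 mm (y). When seated the knob's top is 63 mm above the plate's underside.
- screw_jar: glass jar with a brown screw lid, 64 mm across, 99 mm high: a bystander, leave it. Origin: centre of its underside
- oil_dropper: small brown dropper bottle, 34 mm across, 102 mm high: a bystander, leave it. Origin: centre of its underside
- masking_tape: roll of pale masking tape lying flat, 100 mm across, 25 mm high: a bystander, leave it. Origin: centre of its underside

How it is judged (in metres and radians):
On the way, in this order (a step that is already met when the one before it is completed fails the run):
1. the loaded tray is fully home in the case (x of tray in the frame of case above -0.011 m and y of tray in the frame of case between -0.008 and 0.008 m and z of tray in the frame of case below 0.006 m and angle between the x axis of tray and the x axis of case, either way round below 0.1 rad and horizontal distance between each of tape_roll, hex_bolt and tray below 0.06 m and z of tape_roll in the frame of tray between -0.003 and 0.03 m and z of hex_bolt in the frame of tray between -0.003 and 0.03 m), for 0.2 s.
2. the nested lids are both seated on the case, with the tray still home (z of inner_lid in the frame of case between 0.04 and 0.047 m and horizontal distance between inner_lid and case_seat below 0.007 m and angle between each of inner_lid, outer_lid's own z axis and vertical below 0.06 rad and z of outer_lid in the frame of case between 0.049 and 0.058 m and horizontal distance between outer_lid and case_seat below 0.012 m and x of tray in the frame of case above -0.011 m and y of tray in the frame of case between -0.008 and 0.008 m and z of tray in the frame of case below 0.006 m and angle between the x axis of tray and the x axis of case, either way round below 0.1 rad), for 0.2 s.
At the end, for the whole second after the job is handed in: Tray within 7 mm of home, straight, load in it; yellow lid seated (3 mm in height, 7 mm sideways, level); blue lid held in the gripper (over 2 N), at rest, within 0.3 rad of level, 75 mm or more above its seat, touching neither case, yellow lid nor tray (all of step 1 and z of inner_lid in the frame of case between 0.04 and 0.047 m and horizontal distance between inner_lid and case_seat below 0.007 m and angle between inner_lid's own z axis and vertical below 0.06 rad and z of outer_lid in the frame of case above 0.129 m and angle between outer_lid's own z axis and vertical below 0.3 rad and contact force between the fingers and outer_lid above 2 N and contact force between outer_lid and case below 0.1 N and contact force between each of outer_lid, the fingers and inner_lid below 0.1 N and contact force between outer_lid and tray below 0.1 N and linear speed of outer_lid below 0.03 m/s); the arm keeps its last pose, push and grip.
It fails at once if the lids are parted by more than about 10 mm while the inner lid is not seated on the case (the cover taken off elsewhere, or the inner lid dragged up with it) (z of outer_lid in the frame of inner_lid above 0.018 m and (z of inner_lid in the frame of case above 0.05 m or horizontal distance between inner_lid and case_seat above 0.015 m)).
It fails at once if the lids are let go more than 15 mm above the seat (z of inner_lid in the frame of case above 0.059 m and contact force between the fingers and inner_lid below 0.05 N).
It fails at once if a bystander (jar, dropper bottle, masking tape) is moved more than 40 mm (distance of any of screw_jar, oil_dropper, masking_tape from where it was at the start of the episode above 0.04 m).
It also fails if it takes over 58 s, if anything falls off the work surface, if the arm or the gripper's body presses on something with over 40 N, if the wrist force passes 120 N, or if a joint passes its speed limit or range.

## Working session

There is one attempt and no reset: what is moved stays moved. The work goes in short steps, Python scripts to look and compute and a tool call to move; the robot and the scene stay as the last step left them, time stands still between calls to the robot, and variables do not carry over. Pictures are saved under pics/ and viewed, about 8 in all and at most 12, crops included, and the job is handed in when it is done.

Besides the shell and the picture viewer there is one more tool, called after "Emit:" by a JSON object that holds its "fn" and its "kwargs". move_arm: Moves the arm, as the interface text tells. Scaled input: -1 to 1 covers 20 cm each way for a shift and 1.5 rad each way for a turn. Its arguments: {"type":"object","properties":{"rows":{"type":"array"}},"required":["rows"]}

```bash
mkdir -p pics; python3 - <<'E'
from plant import arm,cams
import cv2,numpy as np
s=arm.read_state();print(s['t'],s['tcp_pos'],s['tcp_rot'],s['grip_width'])
for n in("scene","top"):
    f=cams.grab_frame(n);cv2.imwrite(f"pics/{n}0.png",f);c=cams.get_calibration(n)
    R=cv2.Rodrigues(np.array(c['rvec'],float))[0];print(n,c,(-R.T@np.array(c['tvec'])).ravel())
E
```

```text
0.0 [228.08380405 581.57423888 303.26109353] [-5.83648238e-01 -3.08654397e+00  2.04495925e-03] 1.0008691424782272
scene {'fx': 352.6376526490969, 'fy': 352.6376526490969, 'cx': 257.0427465854178, 'cy': 190.18391924056783, 'distortion': array([-0.0872869,  0.       ,  0.       ,  0.       ,  0.       ]), 'rvec': array([ 0.85386322, -2.2232015 ,  1.36204982]), 'tvec': array([422.66960384, 270.64418006, 496.43483979])} [ 86.67387638 518.06840818 471.63352295]
top {'fx': 390.91635521900736, 'fy': 390.91635521900736, 'cx': 255.13868537514128, 'cy': 188.69286073485043, 'distortion': array([0.03369606, 0.        , 0.        , 0.        , 0.        ]), 'rvec': array([ 2.13879737, -2.20528617,  0.10090556]), 'tvec': array([ -19.03905428,  635.16730235, 1192.51191262])} [ 519.04234736  -38.61650945 1246.99176266]
```

View pics/scene0.png

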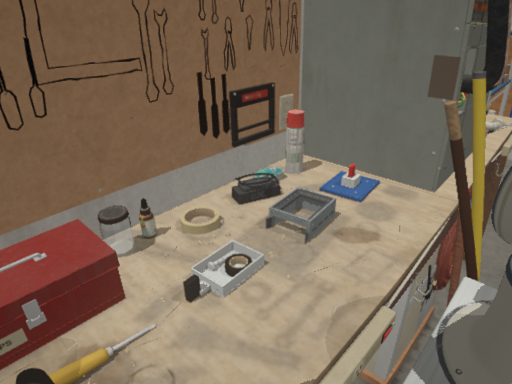

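View pics/top0.png

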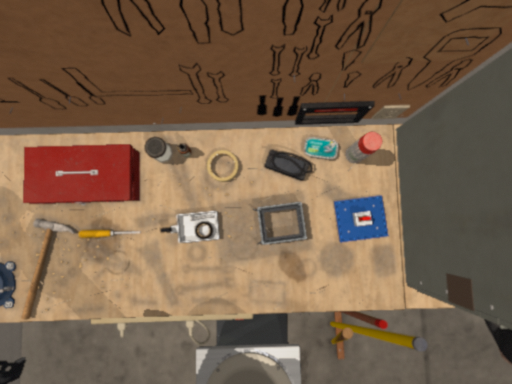

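The scene view shows the tray, with its black handle at (192,287), its tape at (238,264), the case at (302,210) and the lids at (350,183). In the top view the tray is at (198,227), the handle at (167,230), the case at (282,223) and the lids at (361,218). Next I'll measure these.

```bash
cat > h.py <<'E'
from plant import arm,cams
import cv2,numpy as np
def ray(n,px,z):
    c=cams.get_calibration(n);K=np.array([[c['fx'],0,c['cx']],[0,c['fy'],c['cy']],[0,0,1]])
    R=cv2.Rodrigues(np.array(c['rvec'],float))[0];C=-R.T@np.array(c['tvec'],float).ravel()
    u=cv2.undistortPoints(np.array(px,float).reshape(-1,1,2),K,np.array(c['distortion'])).reshape(-1,2)
    d=np.c_[u,np.ones(len(u))]@R
    return (C+d*((z-C[2])/d[:,2])[:,None])[:,:2]
def big(m,box):
    x0,y0,x1,y1=box;w=np.zeros_like(m);w[y0:y1,x0:x1]=m[y0:y1,x0:x1]
    cs=cv2.findContours(w,cv2.RETR_EXTERNAL,cv2.CHAIN_APPROX_NONE)[0]
    return max(cs,key=cv2.contourArea).reshape(-1,2)
def rect(n,m,box,z):
    # mask contour -> world plane -> minimum-area rectangle
    c=big(m,box);p=ray(n,c,z).astype(np.float32);r=cv2.minAreaRect(p)
    return np.round(r[0],1),np.round(r[1],1),round(r[2],2)
def cent(n,m,box,z):
    x0,y0,x1,y1=box;ys,xs=np.nonzero(m[y0:y1,x0:x1]);return ray(n,[[xs.mean()+x0,ys.mean()+y0]],z)[0].round(1),len(xs)
def masks(f):
    h=cv2.cvtColor(f,cv2.COLOR_BGR2HSV);H,S,V=cv2.split(h)
    u=lambda b:(b*255).astype(np.uint8)
    return dict(blue=u((H>95)&(H<125)&(S>110)),red=u(((H<8)|(H>172))&(S>150)&(V>90)),
      grey=u((S<50)&(V>50)),bright=u((S<45)&(V>150)),dark=u(V<55),steel=u((S<60)&(V<165)&(V>40)))
E
python3 - <<'E'
from h import *
f=cv2.imread('pics/top0.png');M=masks(f)
print('lid',rect('top',M['blue'],(320,180,400,255),11),'knob',cent('top',M['red'],(350,205,376,232),73))
for k in('grey','steel'):print('case',k,rect('top',M[k],(250,195,315,252),54))
for k in('grey','bright'):print('tray',k,rect('top',M[k],(174,200,228,252),28))
print('handle',cent('top',M['dark'],(155,222,174,238),47),rect('top',M['dark'],(155,222,174,238),47))
g=cv2.imread('pics/scene0.png');G=masks(g)
print('s lid',rect('scene',G['blue'],(310,160,390,205),11),'knob',cent('scene',G['red'],(340,160,362,182),66))
print('s handle',cent('scene',G['dark'],(180,270,202,305),30))
print(ray('top',[[155,148],[223,166],[185,150]],0).round())
a=cv2.resize(f[185:260,145:320],None,fx=4.4,fy=4.4,interpolation=cv2.INTER_CUBIC)
b=cv2.resize(g[180:310,175:345],None,fx=4.5,fy=4.5,interpolation=cv2.INTER_CUBIC)
cv2.imwrite('pics/c1.png',a);cv2.imwrite('pics/c2.png',b);print(a.shape,b.shape)
E
```

```text
lid (array([ 532.8, -366.8]), array([125.6, 149.3]), 5.76) knob (array([ 532.5, -361.2]), 36)
case grey (array([ 525.4, -114. ]), array([115.9, 141.4]), 5.37)
case steel (array([ 525.8, -111.9]), array([118.1, 148.1]), 5.68)
tray grey (array([521.8, 148.4]), array([ 89.4, 138.3]), 3.93)
tray bright (array([522.1, 143.6]), array([ 89.1, 122.3]), 3.75)
handle (array([516.5, 235.9]), 20) (array([517.6, 236.9]), array([24.4,  6.1]), 88.17)
s lid (array([ 529.3, -360.4]), array([127.7, 156.1]), 5.79) knob (array([ 521.9, -346.1]), 61)
s handle (array([506.8, 246.4]), 230)
[[779. 281.]
 [714.  63.]
 [770. 184.]]
(330, 770, 3) (585, 765, 3)
```

View pics/c1.png

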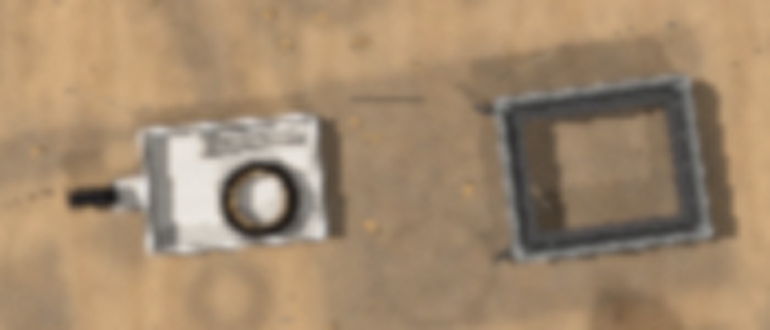

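View pics/c2.png

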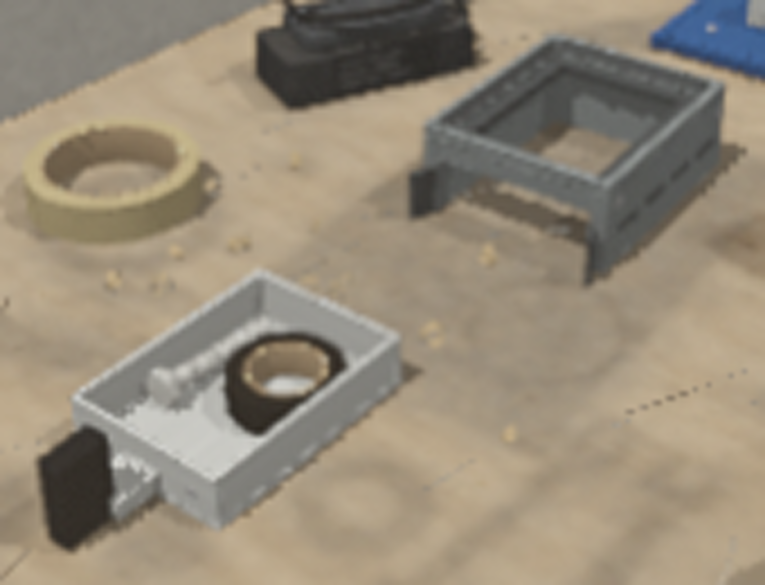

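In the crops the case rim corners are sharp: c1 (498,102), (688,78), (712,235), (518,258). The tray is roughly collinear with the case, and both yaws are a few degrees. I'll compute corner rays in both views.

```bash
python3 - <<'E'
from h import *
def T(p):return [[(x+.5)/4.4+144.5,(y+.5)/4.4+184.5] for x,y in p]
def S(p):return [[(x+.5)/4.5+174.5,(y+.5)/4.5+179.5] for x,y in p]
# order: front-far(+x world), rear-far, rear-near, front-near
def rep(l,w):
    d=((w[1]-w[0])+(w[2]-w[3]))/2;e=((w[0]-w[3])+(w[1]-w[2]))/2
    print(l,w.mean(0).round(1),'len',np.linalg.norm(d).round(1),'wid',np.linalg.norm(e).round(1),'dirs(rad from -y to +x)',np.arctan2(d[0],-d[1]).round(3),np.arctan2(-e[1]*-1,e[0]).round(3))
rep('case T',ray('top',T([(498,102),(688,78),(712,235),(518,258)]),54))
rep('case S',ray('scene',S([(427,127),(555,40),(722,85),(605,183)]),54))
rep('tray T',ray('top',T([(143,130),(318,115),(327,238),(150,252)]),28))
rep('tray S',ray('scene',S([(75,400),(262,272),(400,342),(218,480)]),28))
print('handle T',ray('top',T([(95,196)]),47),'S',ray('scene',S([(40,460),(100,430),(112,448),(55,480)]),47).mean(0))
f=cams.grab_frame('top');M=masks(f)
h=cv2.cvtColor(f,cv2.COLOR_BGR2HSV);H,S_,V=cv2.split(h)
w=((S_<60)&(V>150)).astype(np.uint8)*255
print('collar T z39',rect('top',w|M['red'],(350,205,376,232),39),cent('top',w|M['red'],(350,205,376,232),39))
print(rect('top',M['red'],(350,205,376,232),73))
print([np.round(arm.read_state()[k],3) for k in('q','tcp_pos')])
R=cv2.Rodrigues(np.array(arm.read_state()['tcp_rot']))[0];print(R.round(3))
E
```

```text
case T [ 525.6 -116.5] len 133.6 wid 108.6 dirs(rad from -y to +x) 0.091 0.103
case S [ 522.6 -111.8] len 128.9 wid 105.8 dirs(rad from -y to +x) 0.085 0.145
tray T [522.7 142.5] len 124.2 wid 86.2 dirs(rad from -y to +x) 0.051 0.05
tray S [518.8 145.4] len 120.3 wid 86.2 dirs(rad from -y to +x) 0.062 0.059
handle T [[517.1261559  236.36007563]] S [509.38814206 242.94736404]
collar T z39 (array([ 532.3, -365.4]), array([42.1, 49. ]), 4.95) (array([ 532.2, -365.4]), 193)
(array([ 533.2, -361.8]), array([10.5, 32.8]), 4.67)
[array([ 1.102,  0.494,  1.346,  0.   ,  1.302, -0.095]), array([228.102, 581.661, 303.424])]
[[-0.931  0.365 -0.   ]
 [ 0.365  0.931 -0.001]
 [ 0.    -0.001 -1.   ]]
```

Emit:
{"fn": "move_arm", "kwargs": {"rows": [{"slide":[0,0,0],"twist":0.076,"grip":1},{"slide":[0,0,0],"twist":0.076,"grip":1},{"slide":[0,0,0],"twist":0.076,"grip":1},{"slide":[0,0,0],"twist":0.076,"grip":1},{"slide":[0,0,0],"twist":0.076,"grip":1},{"slide":[0,0,0],"twist":0.076,"grip":1},{"slide":[0,0,0],"twist":0.076,"grip":1},{"slide":[0,0,0],"twist":0.076,"grip":1},{"slide":[0,0,0],"twist":0.076,"grip":1},{"slide":[0,0,0],"twist":0.076,"grip":1}]}}

```text
t: 0.98
tcp_pos: [228.2, 581.7, 303.6]
tcp_rot: [2.164, 2.278, -0.001]
ft_force: [0.5, -0.5, -1.3]
grip_width: 1.0
```

```bash
cat >> h.py <<'E'
def to(x,y,z,yaw):
    """remaining shift (tool axes, units of 200 mm) and twist (units of 1.5 rad) to a TCP target; yaw = tool-y heading"""
    s=arm.read_state();R=cv2.Rodrigues(np.array(s['tcp_rot']))[0];d=R.T@(np.array([x,y,z])-s['tcp_pos'])
    a=np.arctan2(R[1,1],R[0,1])
    print('t',round(s['t'],2),'tcp',np.round(s['tcp_pos'],1),'yaw',round(a,3),'F',np.round(s['ft_force'],1),'w',round(s['grip_width'],3),'tilt',R[2,2].round(4))
    print('slide',(d/200).round(3),'twist',round((a-yaw)/1.5,3))
E
python3 -c "
from h import *
to(517,239,150,.057)"
```

```text
t 0.98 tcp [228.2 581.7 303.6] yaw 0.051 F [ 0.5 -0.5 -1.3] w 1.0 tilt -1.0
slide [-1.785  1.354  0.769] twist -0.004
```

Emit:
{"fn": "move_arm", "kwargs": {"rows": [{"slide":[-0.149,0.113,0.06],"twist":0,"grip":1},{"slide":[-0.149,0.113,0.06],"twist":0,"grip":1},{"slide":[-0.149,0.113,0.06],"twist":0,"grip":1},{"slide":[-0.149,0.113,0.06],"twist":0,"grip":1},{"slide":[-0.149,0.113,0.06],"twist":0,"grip":1},{"slide":[-0.149,0.113,0.06],"twist":0,"grip":1},{"slide":[-0.149,0.113,0.06],"twist":0,"grip":1},{"slide":[-0.149,0.113,0.06],"twist":0,"grip":1},{"slide":[-0.149,0.113,0.06],"twist":0,"grip":1},{"slide":[-0.149,0.113,0.06],"twist":0,"grip":1}]}}

```text
t: 1.82
tcp_pos: [471.7, 295.6, 183.3]
tcp_rot: [-2.157, -2.284, 0.0]
ft_force: [0.9, 1.4, 0.1]
grip_width: 0.999
```

```bash
python3 -c "
from h import *
to(517,239,84,.057)"
```

```text
t 1.82 tcp [471.7 295.6 183.3] yaw 0.057 F [0.9 1.4 0.1] w 0.999 tilt -1.0
slide [-0.295  0.21   0.496] twist 0.0
```

Emit:
{"fn": "move_arm", "kwargs": {"rows": [{"slide":[-0.147,0.105,0],"twist":0,"grip":1},{"slide":[-0.148,0.105,0],"twist":0,"grip":1},{"slide":[0,0,0.16],"twist":0,"grip":1},{"slide":[0,0,0.17],"twist":0,"grip":1},{"slide":[0,0,0.165],"twist":0,"grip":1},{"slide":[0,0,0],"twist":0,"grip":1}]}}

```text
t: 2.32
tcp_pos: [513.7, 239.5, 79.9]
tcp_rot: [-2.156, -2.28, 0.011]
ft_force: [-2.1, -1.4, -1.0]
grip_width: 1.003
```

```bash
python3 - <<'E'
from h import *
to(517,239,84,.057)
g=cams.grab_frame('scene');cv2.imwrite('pics/g1.png',cv2.resize(g[200:330,140:310],None,fx=4,fy=4,interpolation=cv2.INTER_CUBIC))
E
```

```text
t 2.32 tcp [513.7 239.5  79.9] yaw 0.056 F [-2.1 -1.4 -1. ] w 1.003 tilt -1.0
slide [-0.003  0.016 -0.021] twist -0.0
```

View pics/g1.png

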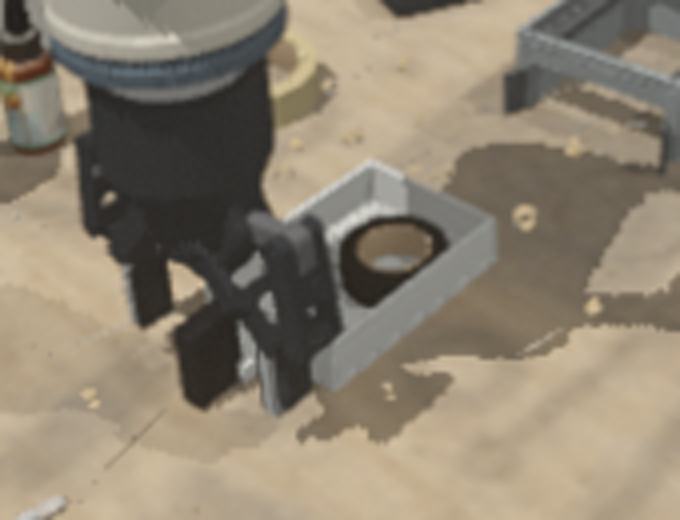

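The handle (g1 at about (205,355)) stands between the fingers, so I'll close.

Emit:
{"fn": "move_arm", "kwargs": {"rows": [{"slide":[0,0,-0.015],"twist":0,"grip":0},{"slide":[0,0,0],"twist":0,"grip":0},{"slide":[0,0,0],"twist":0,"grip":0},{"slide":[0,0,0],"twist":0,"grip":0},{"slide":[0,0,0],"twist":0,"grip":0},{"slide":[0,0,0],"twist":0,"grip":0},{"slide":[0,0,0],"twist":0,"grip":0},{"slide":[0,0,0],"twist":0,"grip":0}]}}

```text
t: 3.03
tcp_pos: [516.5, 240.9, 88.6]
tcp_rot: [2.157, 2.284, 0.002]
ft_force: [-0.8, 0.5, 11.0]
grip_width: 0.151
```

```bash
python3 - <<'E'
from h import *
to(515.6,-13.9,84,.093)
f=cams.grab_frame('top');cv2.imwrite('pics/t2.png',f);M=masks(f)
print(rect('top',M['bright'],(174,200,228,252),28))
E
```

```text
t 3.03 tcp [516.5 240.9  88.6] yaw 0.057 F [-0.8  0.5 11. ] w 0.151 tilt -1.0
slide [-1.272 -0.077  0.023] twist -0.024
(array([552.6, 138.7]), array([105.7,  34.1]), 88.82)
```

```bash
python3 - <<'E'
from h import *
to(501.3,133.9,86,.095)
E
```

```text
t 3.08 tcp [516.5 240.9  88.7] yaw 0.057 F [-0.5 -0.5 10.8] w 0.156 tilt -1.0
slide [-0.53  -0.106  0.013] twist -0.025
```

Emit:
{"fn": "move_arm", "kwargs": {"rows": [{"slide":[-0.04,-0.01,0],"twist":0,"grip":0},{"slide":[-0.07,-0.015,0],"twist":-0.005,"grip":0},{"slide":[-0.08,-0.015,0],"twist":-0.005,"grip":0},{"slide":[-0.08,-0.015,0],"twist":-0.005,"grip":0},{"slide":[-0.08,-0.015,0],"twist":-0.005,"grip":0},{"slide":[-0.08,-0.015,0],"twist":-0.005,"grip":0},{"slide":[-0.06,-0.01,0],"twist":0,"grip":0},{"slide":[-0.04,-0.005,0],"twist":0,"grip":0},{"slide":[0,0,0],"twist":0,"grip":0}]}}

```text
t: 3.83
tcp_pos: [504.8, 132.4, 88.6]
tcp_rot: [2.115, 2.322, 0.002]
ft_force: [1.4, -6.0, 6.5]
grip_width: 0.157
```

```bash
python3 - <<'E'
from h import *
to(501.3,133.9,88,.095)
f=cams.grab_frame('top');g=cams.grab_frame('scene');cv2.imwrite('pics/t3.png',f);cv2.imwrite('pics/s3.png',g)
a=cv2.resize(f[180:265,195:315],None,fx=6,fy=6,interpolation=cv2.INTER_CUBIC)
b=cv2.resize(g[175:285,215:345],None,fx=5,fy=5,interpolation=cv2.INTER_CUBIC)
cv2.imwrite('pics/c3.png',a);cv2.imwrite('pics/c4.png',b)
E
```

```text
t 3.83 tcp [504.8 132.4  88.6] yaw 0.093 F [ 1.4 -6.   6.5] w 0.157 tilt -1.0
slide [ 0.009 -0.017  0.003] twist -0.001
```

View pics/c3.png

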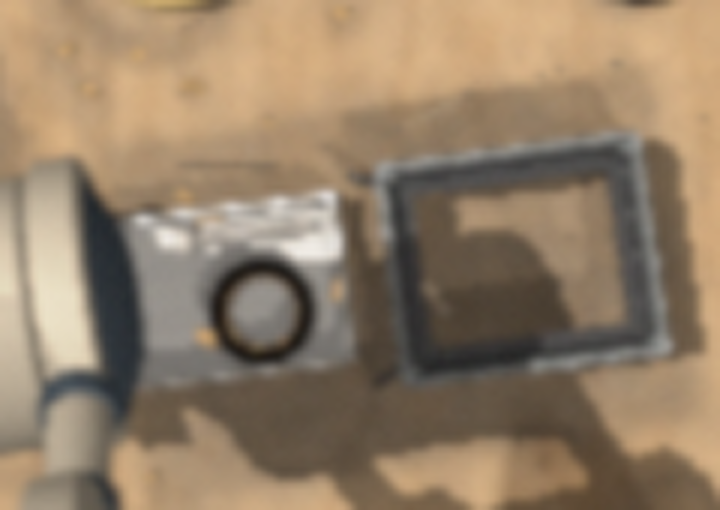

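View pics/c4.png

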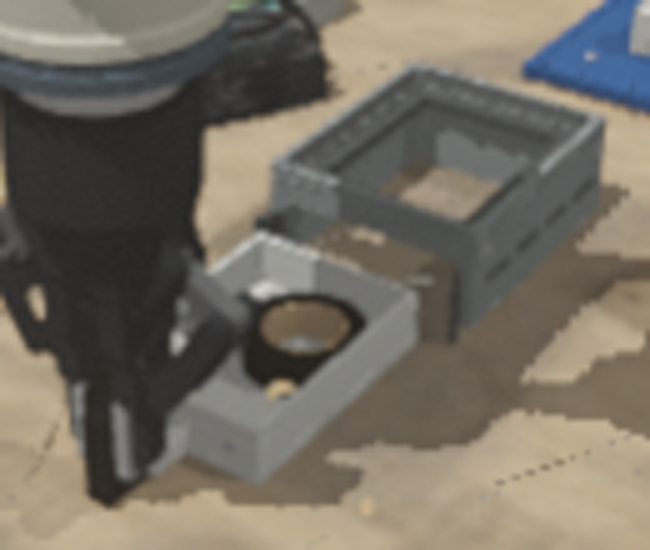

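In c3 the tray's front corners are at (338,190) and (357,362), the guide tips at about (355,178) and (375,383), and the rim corners at (380,165), (638,135), (668,350) and (405,378). The edges run nearly parallel. In c4 the tray front stands just before the slot.

```bash
python3 - <<'E'
from h import *
T=lambda p:[[(x+.5)/6+194.5,(y+.5)/6+179.5] for x,y in p]
S=lambda p:[[(x+.5)/5+214.5,(y+.5)/5+174.5] for x,y in p]
def fr(w):
    d=((w[1]-w[0])+(w[2]-w[3]))/2;return w.mean(0),np.arctan2(d[0],-d[1])
for n,case,tray,g,bl in(('top',T([(380,165),(638,135),(668,350),(405,378)]),T([(338,190),(357,362),(150,386),(150,210)]),T([(355,178),(375,383)]),None),
  ('scene',S([(275,160),(412,68),(603,118),(474,228)]),S([(260,236),(415,295),(265,432)]),S([(263,222),(450,268)]),None)):
    c,a=fr(ray(n,case,54));t=ray(n,tray,28);fm=(t[0]+t[1])/2;gm=ray(n,g,30)
    u=np.array([np.sin(.097),-np.cos(.097)]);v=np.array([np.cos(.097),np.sin(.097)])
    e=t[1]-t[2]
    print(n,'case',c.round(1),'yaw',a.round(3),'tray edge yaw',np.arctan2(e[0],-e[1]).round(3),'front w',np.linalg.norm(t[0]-t[1]).round(1))
    print('  tray front mid in case',((fm-c)@u).round(1),((fm-c)@v).round(1),'guides',[((q-c)@u).round(1) for q in gm],[((q-c)@v).round(1) for q in gm])
s=arm.read_state();p=np.array(s['tcp_pos'][:2]);u=np.array([np.sin(.095),-np.cos(.095)]);print('front mid by tcp',(p+159*u).round(1))
E
```

```text
top case [ 526.9 -116. ] yaw 0.08 tray edge yaw 0.084 front w 89.1
  tray front mid in case -89.5 1.7 guides [np.float64(-79.2), np.float64(-82.4)] [np.float64(51.2), np.float64(-54.5)]
scene case [ 524.3 -113.5] yaw 0.087 tray edge yaw 0.118 front w 86.3
  tray front mid in case -90.6 2.1 guides [np.float64(-81.8), np.float64(-65.2)] [np.float64(49.6), np.float64(-44.0)]
front mid by tcp [519.8 -25.4]
```

Emit:
{"fn": "move_arm", "kwargs": {"rows": [{"slide":[0,-0.01,0],"twist":0,"grip":0},{"slide":[-0.04,0,0],"twist":0,"grip":0},{"slide":[-0.05,0,0],"twist":0,"grip":0},{"slide":[-0.05,0,0],"twist":0,"grip":0},{"slide":[-0.05,0,0],"twist":0,"grip":0},{"slide":[-0.05,0,0],"twist":0,"grip":0},{"slide":[0,0,0],"twist":0,"grip":0}]}}

```text
t: 4.52
tcp_pos: [507.4, 84.6, 88.6]
tcp_rot: [2.114, 2.322, 0.002]
ft_force: [1.2, -5.4, 5.8]
grip_width: 0.156
```

```bash
python3 - <<'E'
from h import *
to(515.6,-13.9,88,.095)
print(arm.read_state()['wrist_torque'])
E
```

```text
t 4.52 tcp [507.4  84.6  88.6] yaw 0.094 F [ 1.2 -5.4  5.8] w 0.156 tilt -1.0
slide [-0.494 -0.005  0.003] twist -0.001
[-1.05607929 -0.23634169  0.06037134]
```

Emit:
{"fn": "move_arm", "kwargs": {"rows": [{"slide":[-0.05,0,0],"twist":0,"grip":0},{"slide":[-0.06,0,0],"twist":0,"grip":0},{"slide":[-0.07,0,0],"twist":0,"grip":0},{"slide":[-0.07,0,0],"twist":0,"grip":0},{"slide":[-0.07,0,0],"twist":0,"grip":0},{"slide":[-0.06,0,0],"twist":0,"grip":0},{"slide":[-0.04,0,0],"twist":0,"grip":0},{"slide":[-0.02,0,0],"twist":0,"grip":0},{"slide":[0,0,0],"twist":0,"grip":0}]}}

```text
t: 5.27
tcp_pos: [515.5, -2.6, 88.6]
tcp_rot: [2.114, 2.322, 0.002]
ft_force: [-0.1, -3.0, 7.7]
grip_width: 0.158
```

Emit:
{"fn": "move_arm", "kwargs": {"rows": [{"slide":[-0.015,0,0],"twist":0,"grip":0},{"slide":[-0.015,0,0],"twist":0,"grip":0},{"slide":[0,0,0],"twist":0,"grip":0}]}}

```text
t: 5.52
tcp_pos: [515.9, -7.9, 88.6]
tcp_rot: [2.114, 2.323, 0.002]
ft_force: [-0.5, 4.6, 12.2]
grip_width: 0.153
```

Emit:
{"fn": "move_arm", "kwargs": {"rows": [{"slide":[-0.01,0,0],"twist":0,"grip":0},{"slide":[-0.01,0,0],"twist":0,"grip":0},{"slide":[0,0,0],"twist":0,"grip":0}]}}

```text
t: 5.77
tcp_pos: [516.3, -11.6, 88.7]
tcp_rot: [2.114, 2.323, 0.002]
ft_force: [-1.0, 8.1, 13.6]
grip_width: 0.153
```

Emit:
{"fn": "move_arm", "kwargs": {"rows": [{"slide":[-0.01,0,0],"twist":0,"grip":0},{"slide":[-0.01,0,0],"twist":0,"grip":0},{"slide":[0,0,0],"twist":0,"grip":0}]}}

```text
t: 6.02
tcp_pos: [516.5, -15.3, 88.7]
tcp_rot: [2.114, 2.323, 0.002]
ft_force: [-1.1, 12.5, 17.9]
grip_width: 0.153
```

```bash
python3 - <<'E'
from h import *
f=cams.grab_frame('top');g=cams.grab_frame('scene')
a=cv2.resize(f[195:255,225:315],None,fx=5,fy=5,interpolation=cv2.INTER_CUBIC)
b=cv2.resize(g[180:260,255:345],None,fx=5,fy=5,interpolation=cv2.INTER_CUBIC)
o=np.zeros((700,450,3),np.uint8);o[:300]=a;o[300:]=b;o=cv2.resize(o,(385,600));cv2.imwrite('pics/c5.png',o)
E
```

```text
(no output)
```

View pics/c5.png

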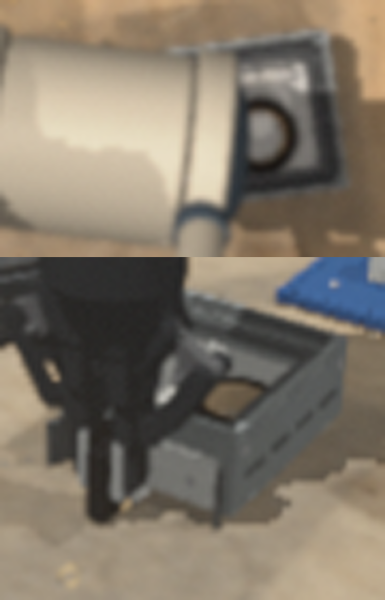

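The tape roll and bolt are in the tray inside the case. The force is rising only slowly, so the tray is still moving. I'll push on in small steps until it clearly stalls.

Emit:
{"fn": "move_arm", "kwargs": {"rows": [{"slide":[-0.01,0,0],"twist":0,"grip":0},{"slide":[-0.01,0,0],"twist":0,"grip":0},{"slide":[0,0,0],"twist":0,"grip":0}]}}

```text
t: 6.37
tcp_pos: [515.8, -16.1, 88.7]
tcp_rot: [-2.112, -2.32, -0.005]
ft_force: [-2.0, 61.0, 25.0]
grip_width: 0.151
```

Emit:
{"fn": "move_arm", "kwargs": {"rows": [{"slide":[-0.01,0,0],"twist":0,"grip":0},{"slide":[0,0,0],"twist":0,"grip":0},{"slide":[0,0,0],"twist":0,"grip":0}]}}

```text
t: 6.62
tcp_pos: [515.9, -18.1, 88.5]
tcp_rot: [-2.112, -2.32, -0.004]
ft_force: [-1.0, 59.0, 19.4]
grip_width: 0.151
```

```bash
python3 - <<'E'
from h import *
to(515.6,-13.9,88,.095)
def proj(n,P):
    c=cams.get_calibration(n);K=np.array([[c['fx'],0,c['cx']],[0,c['fy'],c['cy']],[0,0,1]])
    return cv2.projectPoints(np.array(P,float),np.array(c['rvec']),np.array(c['tvec']),K,np.array(c['distortion']))[0].reshape(-1,2)
a=.093;u=np.array([np.sin(a),-np.cos(a)]);v=np.array([np.cos(a),np.sin(a)]);c=np.array([525,-115])
P=[(-66,-44,0),(-66,-44,28),(-68,-57,54),(-82,-53.5,0),(58,0,28),(55,0,28)]
p=proj('scene',[[*(c+x*u+y*v),z] for x,y,z in P])
g=cams.grab_frame('scene');b=cv2.resize(g[195:250,255:345],None,fx=8,fy=8,interpolation=cv2.INTER_CUBIC)
for q in p: cv2.circle(b,(int((q[0]-255)*8+4),int((q[1]-195)*8+4)),3,(0,0,255),1)
cv2.imwrite('pics/c6.png',b)
E
```

```text
t 6.62 tcp [515.9 -18.1  88.5] yaw 0.094 F [-1.  59.  19.4] w 0.151 tilt -1.0
slide [0.021 0.    0.003] twist -0.001
```

View pics/c6.png

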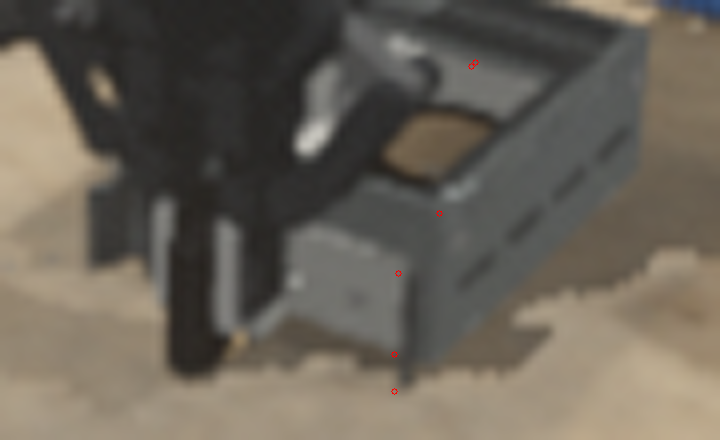

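The reaction rose sharply to about 60 N and the motion stalled. The tray's rear corner (c6 (405,345)) is within about 1–2 px of where the home pose projects, so the tray is home. I'll relax the push, release and rise.

Emit:
{"fn": "move_arm", "kwargs": {"rows": [{"slide":[0.025,0,0],"twist":0,"grip":0},{"slide":[0,0,0],"twist":0,"grip":0},{"slide":[0,0,0],"twist":0,"grip":1},{"slide":[0,0,0],"twist":0,"grip":1},{"slide":[0,0,0],"twist":0,"grip":1},{"slide":[0,0,0],"twist":0,"grip":1},{"slide":[0,0,-0.1],"twist":0,"grip":1},{"slide":[0,0,-0.2],"twist":0,"grip":1},{"slide":[0,0,-0.2],"twist":0,"grip":1},{"slide":[0,0,0],"twist":0,"grip":1}]}}

```text
t: 7.5
tcp_pos: [518.8, -17.5, 193.8]
tcp_rot: [2.11, 2.319, 0.007]
ft_force: [2.9, -0.6, 1.0]
grip_width: 0.998
```

```bash
python3 - <<'E'
from h import *
to(531.5,-364,190,.1)
f=cams.grab_frame('scene');cv2.imwrite('pics/s7.png',f)
E
```

```text
t 7.5 tcp [518.8 -17.5 193.8] yaw 0.094 F [ 2.9 -0.6  1. ] w 0.998 tilt -1.0
slide [-1.731 -0.1    0.022] twist -0.004
```

Emit:
{"fn": "move_arm", "kwargs": {"rows": [{"slide":[-0.12,-0.01,0],"twist":-0.004,"grip":1},{"slide":[-0.19,-0.01,0],"twist":0,"grip":1},{"slide":[-0.19,-0.01,0],"twist":0,"grip":1},{"slide":[-0.19,-0.01,0],"twist":0,"grip":1},{"slide":[-0.19,-0.01,0],"twist":0,"grip":1},{"slide":[-0.19,-0.01,0],"twist":0,"grip":1},{"slide":[-0.19,-0.01,0],"twist":0,"grip":1},{"slide":[-0.19,-0.01,0],"twist":0,"grip":1},{"slide":[-0.14,-0.01,0],"twist":0,"grip":1},{"slide":[-0.14,-0.01,0],"twist":0,"grip":1}]}}

```text
t: 8.38
tcp_pos: [530.4, -365.3, 186.7]
tcp_rot: [-2.108, -2.328, 0.0]
ft_force: [0.6, 1.2, 0.8]
grip_width: 0.996
```

```bash
python3 - <<'E'
from h import *
to(531.5,-364,117,.1)
f=cams.grab_frame('top');g=cams.grab_frame('scene');cv2.imwrite('pics/t8.png',f);cv2.imwrite('pics/s8.png',g)
M=masks(f)
# case rim, top view now that the arm is away: rear/side edges; tray in case
a=cv2.resize(f[190:260,240:325],None,fx=7,fy=7,interpolation=cv2.INTER_CUBIC)
cv2.imwrite('pics/c7.png',a)
E
```

```text
t 8.38 tcp [ 530.4 -365.3  186.7] yaw 0.099 F [0.6 1.2 0.8] w 0.996 tilt -1.0
slide [0.005 0.007 0.349] twist -0.0
```

View pics/c7.png

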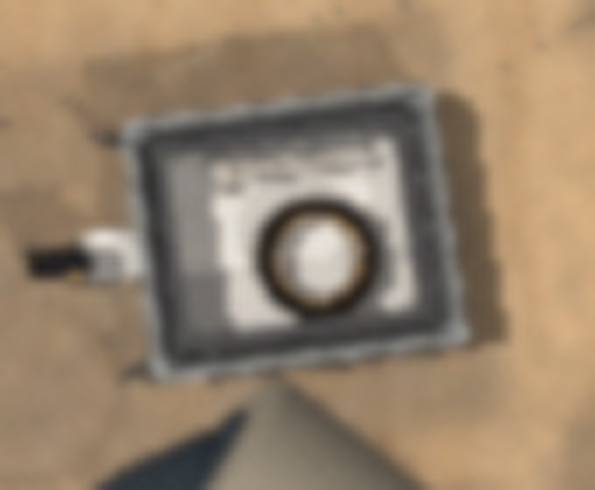

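c7 shows the tray home in the case, with its tape roll at (320,258), bolt at (270,175), handle at (55,262) and rim corners (130,122), (430,88), (465,338), (155,375). Now down to the knob.

Emit:
{"fn": "move_arm", "kwargs": {"rows": [{"slide":[0.005,0.007,0.1],"twist":0,"grip":1},{"slide":[0,0,0.12],"twist":0,"grip":1},{"slide":[0,0,0.09],"twist":0,"grip":1},{"slide":[0,0,0.03],"twist":0,"grip":1},{"slide":[0,0,0],"twist":0,"grip":1},{"slide":[0,0,0],"twist":0,"grip":1}]}}

```text
t: 8.98
tcp_pos: [532.4, -361.9, 120.0]
tcp_rot: [-2.106, -2.33, 0.0]
ft_force: [-0.6, -1.5, 0.6]
grip_width: 1.002
```

```bash
python3 - <<'E'
from h import *
to(531.5,-364,117,.1)
f=cams.grab_frame('scene');cv2.imwrite('pics/c8.png',cv2.resize(f[120:215,300:410],None,fx=5,fy=5,interpolation=cv2.INTER_CUBIC))
E
```

```text
t 8.98 tcp [ 532.4 -361.9  120. ] yaw 0.101 F [-0.6 -1.5  0.6] w 1.002 tilt -1.0
slide [-0.01  -0.006  0.015] twist 0.0
```

View pics/c8.png

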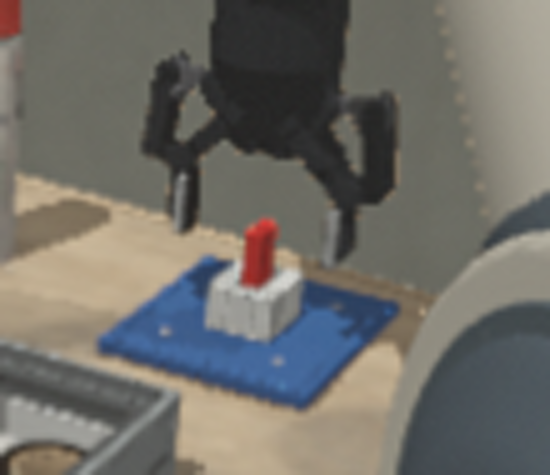

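The knob (c8 (260,250)) is between the open fingers, above the collar. Closing.

Emit:
{"fn": "move_arm", "kwargs": {"rows": [{"slide":[-0.005,0,0.015],"twist":0,"grip":1},{"slide":[0,0,0],"twist":0,"grip":0},{"slide":[0,0,0],"twist":0,"grip":0},{"slide":[0,0,0],"twist":0,"grip":0},{"slide":[0,0,0],"twist":0,"grip":0},{"slide":[0,0,0],"twist":0,"grip":0},{"slide":[0,0,0],"twist":0,"grip":0},{"slide":[0,0,0],"twist":0,"grip":0},{"slide":[0,0,0],"twist":0,"grip":0}]}}

```text
t: 9.78
tcp_pos: [532.7, -363.1, 117.1]
tcp_rot: [2.107, 2.33, 0.0]
ft_force: [1.6, 0.2, 3.4]
grip_width: 0.127
```

```bash
python3 - <<'E'
from h import *
to(531.5,-364,117,.1)
E
```

```text
t 9.78 tcp [ 532.7 -363.1  117.1] yaw 0.101 F [1.6 0.2 3.4] w 0.127 tilt -1.0
slide [-0.004 -0.006  0.   ] twist 0.0
```

Emit:
{"fn": "move_arm", "kwargs": {"rows": [{"slide":[0,0,-0.02],"twist":0,"grip":0},{"slide":[0,0,-0.05],"twist":0,"grip":0},{"slide":[0,0,-0.08],"twist":0,"grip":0},{"slide":[0,0,-0.1],"twist":0,"grip":0},{"slide":[0,0,-0.1],"twist":0,"grip":0},{"slide":[0,0,-0.07],"twist":0,"grip":0},{"slide":[0,0,-0.04],"twist":0,"grip":0},{"slide":[0,0,0],"twist":0,"grip":0},{"slide":[0,0,0],"twist":0,"grip":0}]}}

```text
t: 10.53
tcp_pos: [532.3, -363.0, 208.8]
tcp_rot: [-2.107, -2.33, 0.0]
ft_force: [-0.5, -0.5, -6.1]
grip_width: 0.13
```

```bash
python3 - <<'E'
from h import *
to(526.5,-114.1,205,.094)
g=cams.grab_frame('scene');cv2.imwrite('pics/s9.png',g)
print(rect('scene',masks(g)['blue'],(300,100,400,215),11+88))
f=cams.grab_frame('top');cv2.imwrite('pics/t9.png',f)
# case rim in scene & top: fit lines later
E
```

```text
t 10.53 tcp [ 532.3 -363.   208.8] yaw 0.1 F [-0.5 -0.5 -6.1] w 0.13 tilt -1.0
slide [1.241 0.096 0.019] twist 0.004
(array([ 533.4, -370. ]), array([131.7, 162.7]), 6.34)
```

Wrist weight is −6 N, so both lids are lifted. Carrying them over to the case.

Emit:
{"fn": "move_arm", "kwargs": {"rows": [{"slide":[0.05,0.005,0],"twist":0.004,"grip":0},{"slide":[0.1,0.01,0],"twist":0,"grip":0},{"slide":[0.14,0.01,0],"twist":0,"grip":0},{"slide":[0.16,0.01,0],"twist":0,"grip":0},{"slide":[0.17,0.01,0],"twist":0,"grip":0},{"slide":[0.17,0.01,0],"twist":0,"grip":0},{"slide":[0.16,0.01,0],"twist":0,"grip":0},{"slide":[0.14,0.01,0],"twist":0,"grip":0},{"slide":[0.1,0.01,0],"twist":0,"grip":0},{"slide":[0.05,0.01,0],"twist":0,"grip":0}]}}

```text
t: 11.47
tcp_pos: [526.9, -111.4, 208.2]
tcp_rot: [-2.111, -2.324, 0.001]
ft_force: [-0.5, -0.7, -5.3]
grip_width: 0.128
```

Emit:
{"fn": "move_arm", "kwargs": {"rows": [{"slide":[0,0,0.04],"twist":0,"grip":0},{"slide":[0,0,0.04],"twist":0,"grip":0},{"slide":[0,0,0.02],"twist":0,"grip":0},{"slide":[0,0,0],"twist":0,"grip":0},{"slide":[0,0,0],"twist":0,"grip":0}]}}

```text
t: 11.88
tcp_pos: [527.7, -115.2, 188.3]
tcp_rot: [-2.115, -2.322, 0.001]
ft_force: [-0.3, -0.6, -5.8]
grip_width: 0.126
```

```bash
python3 - <<'E'
from h import *
to(526.5,-114.1,185,.094)
z=arm.read_state()['tcp_pos'][2]-117.1
f=cams.grab_frame('top');g=cams.grab_frame('scene');cv2.imwrite('pics/t10.png',f);cv2.imwrite('pics/s10.png',g)
for n,im,b in(('top',f,(230,180,330,270)),('scene',g,(230,120,370,260))):
    m=masks(im)['blue'];c=big(m,b);w=ray(n,c,z+11);r=cv2.minAreaRect(w.astype(np.float32));print(n,r,'px',c.min(0),c.max(0))
    a=.094;u=np.array([np.sin(a),-np.cos(a)]);v=np.array([np.cos(a),np.sin(a)])
    d=w-np.array([525,-115]);print('  extents along case x,y',(d@u).min().round(1),(d@u).max().round(1),(d@v).min().round(1),(d@v).max().round(1))
cv2.imwrite('pics/c9.png',cv2.resize(g[130:250,235:365],None,fx=4.6,fy=4.6,interpolation=cv2.INTER_CUBIC))
E
```

```text
t 11.88 tcp [ 527.7 -115.2  188.3] yaw 0.093 F [-0.3 -0.6 -5.8] w 0.126 tilt -1.0
slide [ 0.006 -0.006  0.016] twist -0.0
top ((470.03753662109375, -81.22952270507812), (19.954086303710938, 50.4680290222168), 2.6352245807647705) px [263 239] [280 246]
  extents along case x,y -64.5 -14.0 -62.2 -40.7
scene ((525.621826171875, -111.43792724609375), (137.5380401611328, 160.62002563476562), 5.525516986846924) px [264 177] [340 213]
  extents along case x,y -83.7 77.0 -68.0 69.6
```

View pics/c9.png

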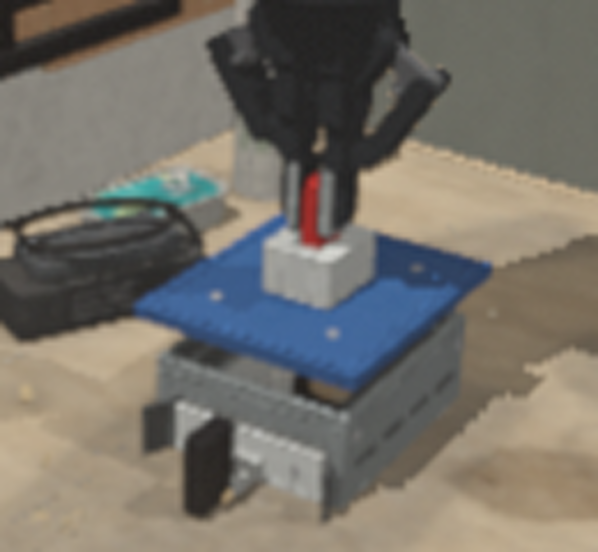

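c9 shows the nested lids level above the case: lid corners left (137,300), near (353,378), right (490,265); case rim corners left (160,352), near (350,408). I'll compare them in the same view.

```bash
python3 - <<'E'
from h import *
S=lambda p:[[(x+.5)/4.6+234.5,(y+.5)/4.6+129.5] for x,y in p]
L=ray('scene',S([(137,300),(353,378),(490,265)]),82.2)
C=ray('scene',S([(160,352),(350,408)]),54)
print('lid',L.round(1),'front w',np.linalg.norm(L[0]-L[1]).round(1),'side',np.linalg.norm(L[2]-L[1]).round(1),'centre',((L[0]+L[2])/2).round(1))
print('case front',C.round(1),np.linalg.norm(C[0]-C[1]).round(1))
a=.093;u=np.array([np.sin(a),-np.cos(a)]);v=np.array([np.cos(a),np.sin(a)])
lc=(L[0]+L[2])/2;cc=C.mean(0)+68*u;print('case c',cc.round(1),'err lid-case in case x,y',((lc-cc)@u).round(1),((lc-cc)@v).round(1))
# case from saved unoccluded views: earlier scene est
cs=np.array([523.5,-112.7]);print('vs earlier S',((lc-cs)@u).round(1),((lc-cs)@v).round(1))
E
```

```text
lid [[ 587.5  -42.2]
 [ 456.   -48.9]
 [ 469.6 -198. ]] front w 131.6 side 149.7 centre [ 528.5 -120.1]
case front [[575.1 -46.1]
 [466.9 -64.6]] 109.7
case c [ 527.3 -123.1] err lid-case in case x,y -2.9 1.5
vs earlier S 7.8 4.3
```

Emit:
{"fn": "move_arm", "kwargs": {"rows": [{"slide":[0.005,-0.008,0.03],"twist":0,"grip":0},{"slide":[0,0,0.03],"twist":0,"grip":0},{"slide":[0,0,0.02],"twist":0,"grip":0},{"slide":[0,0,0],"twist":0,"grip":0}]}}

```text
t: 12.32
tcp_pos: [525.7, -113.4, 171.8]
tcp_rot: [-2.113, -2.323, 0.001]
ft_force: [-0.3, 0.1, -4.7]
grip_width: 0.13
```

Emit:
{"fn": "move_arm", "kwargs": {"rows": [{"slide":[0,0,0.015],"twist":0,"grip":0},{"slide":[0,0,0.01],"twist":0,"grip":0},{"slide":[0,0,0],"twist":0,"grip":0}]}}

```text
t: 12.57
tcp_pos: [526.2, -113.5, 167.5]
tcp_rot: [-2.114, -2.324, 0.0]
ft_force: [0.7, -0.0, -6.1]
grip_width: 0.124
```

Emit:
{"fn": "move_arm", "kwargs": {"rows": [{"slide":[0,0,0.01],"twist":0,"grip":0},{"slide":[0,0,0.01],"twist":0,"grip":0},{"slide":[0,0,0],"twist":0,"grip":0}]}}

```text
t: 12.82
tcp_pos: [526.3, -113.5, 163.8]
tcp_rot: [2.114, 2.324, 0.0]
ft_force: [-0.5, 0.1, -2.9]
grip_width: 0.13
```

Emit:
{"fn": "move_arm", "kwargs": {"rows": [{"slide":[0,0,0.01],"twist":0,"grip":0},{"slide":[0,0,0.005],"twist":0,"grip":0},{"slide":[0,0,0],"twist":0,"grip":0}]}}

```text
t: 13.07
tcp_pos: [526.4, -113.4, 161.1]
tcp_rot: [2.114, 2.324, 0.001]
ft_force: [-0.4, 3.9, 2.8]
grip_width: 0.127
```

Emit:
{"fn": "move_arm", "kwargs": {"rows": [{"slide":[0,0,0.005],"twist":0,"grip":0},{"slide":[0,0,0],"twist":0,"grip":0},{"slide":[0,0,0],"twist":0,"grip":0}]}}

```text
t: 13.32
tcp_pos: [526.4, -113.4, 161.0]
tcp_rot: [2.113, 2.323, 0.001]
ft_force: [-5.5, 5.7, 25.7]
grip_width: 0.126
```

```bash
python3 - <<'E'
from h import *
to(526.5,-114.1,161,.094)
g=cams.grab_frame('scene');cv2.imwrite('pics/s11.png',g)
m=masks(g)['blue'];c=big(m,(230,120,370,260));w=ray('scene',c,57);print(cv2.minAreaRect(w.astype(np.float32)))
E
```

```text
t 13.32 tcp [ 526.4 -113.4  161. ] yaw 0.095 F [-5.5  5.7 25.7] w 0.126 tilt -1.0
slide [-0.003  0.     0.   ] twist 0.0
((522.6049194335938, -110.07979583740234), (131.3308868408203, 156.3961181640625), 5.843842029571533)
```

There's a hard stop at TCP z 161.0, so the lid underside is at 44 mm, and the blue plate matches the z = 57 plane: both lids are seated. I'll release and go up first.

Emit:
{"fn": "move_arm", "kwargs": {"rows": [{"slide":[0,0,-0.01],"twist":0,"grip":0},{"slide":[0,0,0],"twist":0,"grip":1},{"slide":[0,0,0],"twist":0,"grip":1},{"slide":[0,0,0],"twist":0,"grip":1},{"slide":[0,0,0],"twist":0,"grip":1},{"slide":[0,0,0],"twist":0,"grip":1},{"slide":[0,0,0],"twist":0,"grip":1}]}}

```text
t: 13.95
tcp_pos: [526.3, -113.6, 161.8]
tcp_rot: [-2.114, -2.324, 0.0]
ft_force: [0.0, -0.1, 0.1]
grip_width: 0.961
```

```bash
python3 - <<'E'
from h import *
to(526.4,-113.4,130,.094)
g=cams.grab_frame('scene');cv2.imwrite('pics/s12.png',g);M=masks(g)
c=big(M['blue'],(230,120,370,260));w=ray('scene',c,57);print(cv2.minAreaRect(w.astype(np.float32)))
c=big(M['red'],(280,140,330,200));print('knob px',c.min(0),c.max(0))
cc=cams.get_calibration('scene');K=np.array([[cc['fx'],0,cc['cx']],[0,cc['fy'],cc['cy']],[0,0,1]])
print('expected knob top/collar top px',cv2.projectPoints(np.array([[526.4,-113.4,117],[526.4,-113.4,85.]]),np.array(cc['rvec']),np.array(cc['tvec']),K,np.array(cc['distortion']))[0].reshape(-1,2).round(1))
E
```

```text
t 13.95 tcp [ 526.3 -113.6  161.8] yaw 0.094 F [ 0.  -0.1  0.1] w 0.961 tilt -1.0
slide [0.001 0.001 0.159] twist 0.0
((522.436279296875, -109.65947723388672), (131.35801696777344, 156.1567840576172), 6.567873001098633)
knob px [301 178] [308 192]
expected knob top/collar top px [[303.2 179.1]
 [302.7 191.1]]
```

Emit:
{"fn": "move_arm", "kwargs": {"rows": [{"slide":[0,0,0.05],"twist":0,"grip":1},{"slide":[0,0,0.06],"twist":0,"grip":1},{"slide":[0,0,0.035],"twist":0,"grip":1},{"slide":[0,0,0.01],"twist":0,"grip":1},{"slide":[0,0,0],"twist":0,"grip":1},{"slide":[0,0,0],"twist":0,"grip":0},{"slide":[0,0,0],"twist":0,"grip":0},{"slide":[0,0,0],"twist":0,"grip":0},{"slide":[0,0,0],"twist":0,"grip":0},{"slide":[0,0,0],"twist":0,"grip":0}]}}

```text
t: 14.83
tcp_pos: [526.4, -113.6, 131.5]
tcp_rot: [2.113, 2.323, 0.0]
ft_force: [-0.9, 0.7, 8.6]
grip_width: 0.456
```

```bash
python3 - <<'E'
from h import *
to(526.4,-113.4,130,.094)
E
```

```text
t 14.83 tcp [ 526.4 -113.6  131.5] yaw 0.095 F [-0.9  0.7  8.6] w 0.456 tilt -1.0
slide [ 0.001 -0.     0.007] twist 0.0
```

Width is 39 mm, so it's on the collar. Lifting slowly.

Emit:
{"fn": "move_arm", "kwargs": {"rows": [{"slide":[0,0,0],"twist":0,"grip":0},{"slide":[0,0,-0.01],"twist":0,"grip":0},{"slide":[0,0,-0.01],"twist":0,"grip":0},{"slide":[0,0,-0.015],"twist":0,"grip":0},{"slide":[0,0,0],"twist":0,"grip":0},{"slide":[0,0,0],"twist":0,"grip":0}]}}

```text
t: 15.33
tcp_pos: [526.3, -113.6, 138.1]
tcp_rot: [2.114, 2.324, 0.0]
ft_force: [-0.2, -0.5, -2.9]
grip_width: 0.457
```

```bash
python3 - <<'E'
from h import *
to(526.4,-113.4,260,.094)
g=cams.grab_frame('scene');M=masks(g);z=arm.read_state()['tcp_pos'][2]-131.5
for zz in(57,57+z):
    w=ray('scene',big(M['blue'],(230,120,370,260)),zz);print(zz,cv2.minAreaRect(w.astype(np.float32)))
E
```

```text
t 15.33 tcp [ 526.3 -113.6  138.1] yaw 0.095 F [-0.2 -0.5 -2.9] w 0.457 tilt -1.0
slide [ 0.001  0.001 -0.61 ] twist 0.0
57 ((530.6656494140625, -120.0482177734375), (136.15768432617188, 159.58349609375), 5.844851970672607)
63.432937496284666 ((523.7771606445312, -110.1479721069336), (134.04518127441406, 157.10763549804688), 5.844857692718506)
```

Emit:
{"fn": "move_arm", "kwargs": {"rows": [{"slide":[0,0,-0.03],"twist":0,"grip":0},{"slide":[0,0,-0.06],"twist":0,"grip":0},{"slide":[0,0,-0.08],"twist":0,"grip":0},{"slide":[0,0,-0.1],"twist":0,"grip":0},{"slide":[0,0,-0.1],"twist":0,"grip":0},{"slide":[0,0,-0.1],"twist":0,"grip":0},{"slide":[0,0,-0.08],"twist":0,"grip":0},{"slide":[0,0,-0.04],"twist":0,"grip":0},{"slide":[0,0,-0.02],"twist":0,"grip":0},{"slide":[0,0,0],"twist":0,"grip":0}]}}

```text
t: 16.22
tcp_pos: [526.3, -113.6, 260.3]
tcp_rot: [2.114, 2.323, 0.0]
ft_force: [-0.7, 0.5, -3.3]
grip_width: 0.459
```

Emit:
{"fn": "move_arm", "kwargs": {"rows": [{"slide":[0,0,0],"twist":0,"grip":0},{"slide":[0,0,0],"twist":0,"grip":0},{"slide":[0,0,0],"twist":0,"grip":0},{"slide":[0,0,0],"twist":0,"grip":0},{"slide":[0,0,0],"twist":0,"grip":0},{"slide":[0,0,0],"twist":0,"grip":0}]}}

```text
t: 16.72
tcp_pos: [526.2, -113.6, 259.6]
tcp_rot: [-2.114, -2.324, 0.0]
ft_force: [-0.0, 0.3, -2.2]
grip_width: 0.455
```

```bash
python3 - <<'E'
from h import *
to(526.4,-113.4,260,.094)
g=cams.grab_frame('scene');cv2.imwrite('pics/s14.png',g);M=masks(g);z=arm.read_state()['tcp_pos'][2]-131.5
print('blue',cv2.minAreaRect(ray('scene',big(M['blue'],(210,60,390,260)),57+z).astype(np.float32)))
h=cv2.cvtColor(g,cv2.COLOR_BGR2HSV);y=cv2.inRange(h,(18,120,110),(34,255,255))
print('yellow seen, z=50',rect('scene',y,(255,160,345,240),50));c=big(y,(255,160,345,240));print(c.min(0),c.max(0))
c=big(M['red'],(280,140,330,220));print('knob px',c.min(0),c.max(0))
print('handle',cent('scene',M['dark'],(268,215,288,248),30))
E
```

```text
t 16.72 tcp [ 526.2 -113.6  259.6] yaw 0.095 F [-0.   0.3 -2.2] w 0.455 tilt -1.0
slide [ 0.001  0.001 -0.002] twist 0.0
blue ((520.6708984375, -109.2659683227539), (130.80953979492188, 160.68325805664062), 5.20767068862915)
yellow seen, z=50 (array([ 524.6, -116.6]), array([ 92.7, 113.5]), 4.97)
[277 192] [329 218]
knob px [300 179] [307 203]
handle (array([509.6,  -6.7]), 139)
```

```bash
python3 -c "
from plant import ticket
print(ticket.sign_off())"
```

```text
the job is handed in; nothing more can be done
None
```

I handed the job in at about 17 s of the 58 s allowed, and every check I made agrees with a finished job. The sign-off gives no verdict, so none of this is confirmed by the judge.

- **Tray:** I slid it in by its handle until it hit a hard stop of about 60 N, and the pads slipped about 2 mm on the handle at that stop. The top view then showed it home, with the tape roll and bolt inside.
- **Lids:** I carried the nested pair by the red knob (about 6 N of weight at the wrist). They came down to a hard stop with the yellow lid's underside at 44 mm, its seat height. The blue lid was then at the height of the case rim.
- **Blue lid:** I gripped it by the collar (39 mm opening) and raised it about 128 mm. The wrist carried 2–3 N, which fits the blue lid alone, and it was held level.
- **Yellow lid:** The last scene picture shows it in the case opening at 93 x 114 mm (nominal 89 x 111 mm), on the 50 mm plane of its top. The knob top was where it was before the lift.

**Disagreements:** The two camera views differed by up to about 5 mm on the case position (and 6 mm on the lids). I averaged them and relied on contact forces for the last millimetres. In one view, the lid-to-case offset came out inconsistent, between −3 and +8 mm along the case. I made only a 1–2 mm correction, and the lids still went in without jamming, with side forces under 6 N.

I did not measure the final tray position separately after the lids were seated. I also did not re-measure the jar, dropper or masking tape, but the arm never went near them at low height.

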